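# Park the bicycle key on its peg

### The job

Pick up the bicycle lock key with the orange C-shaped ring and park it on the peg with the orange head: slide the ring sideways through its gap onto the peg's rod, under the head, so that the rod is well inside the ring, and leave the key lying flat on the peg's wooden base. Leave the spare key on the grey-headed peg and everything else where they are.

Things in the scene. Friction and masses are not known exactly. Their poses are not given: they have to be found in the camera images.
- bikekey_grip (a point): centre of the bicycle key's silver grip block (32 long in x, 18 wide in y, 30 high), 15 mm above the key's underside; grasp it across y. A flat silver blade goes on behind it to 46 mm from here; ahead of it a neck 14 wide, 8 high leads to the orange ring. Key 114 mm long, 30 to 65 g. Axes: +x towards the ring and out through its gap, z up.
- bikekey_ring (a point): centre of the bicycle key's orange C-shaped ring, 4 mm above the key's underside, 46 mm along +x from the grip block's centre. Round bar 8 mm thick, lying flat: inside diameter 28, outside 44, lips of the gap 18 mm apart. Axes: +x from the centre straight out through the gap, z up.
- peg_orange_foot (a point): foot of the orange-headed peg's rod, on its axis at the top of the base. Fixed peg: round pale wooden base, diameter 130, 18 high; upright steel rod, diameter 8, 20 mm of it bare; orange round head, diameter 34 (wider than the ring's inside), 8 thick (underside 20, top 28 mm above this point). The ring can go on from any side. z up.
- peg_grey_foot (a point): the same point of the like peg with a grey head, which holds the spare key; it and the orange peg may change sides
- sparekey_ring (a point): centre of the grey C-shaped ring of the spare key (same shape as the bicycle key, but grey ring and black block), already on the grey-headed peg; to be left alone. 4 mm above its underside; axes as for the bicycle key
- comb: grey plastic comb, 150 long (y), 33 wide, 6 high, lying flat; origin at its underside; leave alone
- compact: round mirror compact, diameter 68, 13 high; origin centre of underside; leave alone
- whistle: orange whistle, about 50 x 18 x 22 high; origin at its underside below the round chamber; leave alone
- phonestand: black hard silicone phone stand, 85 x 70, 92 high; origin centre of underside; leave alone
- bowl: blue bowl, diameter 110, 45 high; origin centre of underside; leave alone
There are look-alikes about, which are no part of the job. Leave any yellow look-alike of the part that bears bikekey_grip alone.

How it is judged (in metres and radians):
On the way, in this order (a step that is already met when the one before it is completed fails the run):
1. the bicycle key is lifted off the ledge, still clear of the orange peg's rod (height (world z) of bikekey_ring above 0.015 m and horizontal distance between bikekey_ring and peg_orange_foot above 0.03 m), for 0.1 s.
2. the rod of the orange peg is inside the C ring, under the head (horizontal distance between bikekey_ring and peg_orange_foot below 0.0125 m and x of peg_orange_foot in the frame of bikekey_ring below 0.008 m and z of bikekey_ring in the frame of peg_orange_foot below 0.02 m), for 0.2 s.
At the end, for the whole second after the job is handed in: Key flat (0.12 rad) on the orange peg's base: ring centre within 12.5 mm of the rod axis, rod at most 8 mm from it towards the gap, 0 to 8 mm above the base top; spare key moved under 20 mm, comb, compact, whistle, phone stand and bowl under 30 mm (horizontal distance between bikekey_ring and peg_orange_foot below 0.0125 m and x of peg_orange_foot in the frame of bikekey_ring below 0.008 m and z of bikekey_ring in the frame of peg_orange_foot between 0 and 0.008 m and angle between bikekey_ring's own z axis and vertical below 0.12 rad and distance of sparekey_ring from where it was at the start of the episode below 0.02 m and distance of each of comb, compact, whistle, phonestand, bowl from where it was at the start of the episode below 0.03 m); the robot touches nothing.
It fails at once if the spare key is moved by more than 20 mm (distance of sparekey_ring from where it was at the start of the episode above 0.02 m).
It fails at once if the comb, compact, whistle, phone stand or bowl is moved by more than 30 mm (distance of any of comb, compact, whistle, phonestand, bowl from where it was at the start of the episode above 0.03 m).
It also fails if it takes over 40 s, if anything falls off the work surface, if the arm or the gripper's body presses on something with over 40 N, if the wrist force passes 120 N, or if a joint passes its speed limit or range.

### The arm

A 6-joint arm with a two-finger parallel gripper is mounted at the origin on the work surface. World frame = base frame: x ahead of the robot, y to its left, z up, the work surface at z = 0. Lengths are in mm, angles in rad, forces in N, time in s.
With the tool pointing down it reaches from about 425 to 1125 mm from the base axis. Payload 14.9 kg.
Tool frame: the origin (TCP) lies between the finger pads; the fingertips stand 14 mm ahead of it and the grasp point (between the pads) lies 5 mm behind it (manip.tips_ahead is the distance from the TCP to the fingertips, in mm); z points along the fingers, y is the direction in which the jaws open and shut (so a half turn about z gives the same grasp; the last joint's range is limited). The gripper opens to 91 mm and grips with 3 to 60 N. Pads are 32 mm wide; open, the fingers measure 118 mm over their backs; the gripper's body (76 mm by 178 mm) begins 60 mm behind the grasp point.
Start: joints at [-1.275, 0.379, 1.734, -0, 1.028, -0.033], TCP at [226.031, -662.516, 227.932] pointing down, gripper open.
Joint ranges: [-2.77, 2.77], [-0.74, 2.19], [0, 2.66], [-1.06, 4.2], [0.31, 2.87], [-3.08, 3.08]. Speed limits (rad/s): [1.89, 1.89, 2.39, 3.14, 3.14, 3.14].

### API

Orientations are given as a unit quaternion [w, x, y, z].
In Python, from cell import manip gives the robot as it stands.
- The arm moves only by the shell command python3 -m handwheel 'ROWS'. ROWS is JSON, a list that holds one entry, the list of rows, each a list of 7 numbers: the turn, a rotation vector about the world's x, y, z in degrees, then the shift along the world's x, y, z in m, then the closure, from -1 (fully open) to 1 (shut). In form: [[[wx, wy, wz, x, y, z, gripper], ...]]. A call has 1 to 10 rows; each row shifts and turns the commanded pose from where the row before left it; what a row does not reach is not made up. A row lasts 1/12 s, in which the tool goes at most 41.7 mm and 7.16 degrees, less where a joint would pass 70% of its speed; a pose out of reach is approached as far as the arm can. A call with a gripper value outside its range is refused whole. The fingers move at their own pace and stop on an object; the grip force is fixed at half the most. Time passes only in rows, so rows that do not move let the fingers close. It gives the time, the measured TCP pose, the force and the opening at its end, in the units of the state.
- manip.read_state(): the state, without advancing time (a new reading comes with each control period).
- manip.capture(name): name is "scene" or "top" or "wrist"; returns the picture (480x640x3 uint8, red, green, blue); there is no depth.
- manip.get_calibration(name): a dict with "mtx" (3x3 intrinsics, pixels), "R" (3x3) and "t" (3): a world point X has camera coordinates R X + t; the wrist camera has in their place "T_tool_cam" (4x4, takes a point from camera to tool coordinates, whose origin is the TCP and whose axes are the flange's). Camera axes: x right, y down, z forward; pixel columns grow to the right and rows downward; lengths in mm; the calibration is good to about 2 mm. A picture is of the moment at which its call begins: read the wrist's pose just before it. get_calibration takes no time and is no camera call.
- manip.hand_in(): hands the job in, once; it reports no verdict.
The state is a dict: "clock": time; "q": joint angles; "qvel": joint speeds; "effort": joint torques, N m; "tool_pos": TCP position; "tcp_rot": TCP orientation; "ft_force": force on the tool from outside, world axes, zero at the start; "moment": the same for the moment, N m; "width": opening from 0.0 (shut) to 1.0 (fully open).
Only numpy, scipy, OpenCV 4.12 (cv2) and the standard library are available. Lean on these libraries where they do the work, as an engineer would, in place of code of your own. Each camera call takes 0.05 s, during which the arm holds its last target.

## Working session

There is one attempt and no reset: what is moved stays moved. The work goes in short steps, Python scripts to look and compute and a shell command to move; the robot and the scene stay as the last step left them, time stands still between calls to the robot, and variables do not carry over. Pictures are saved under pics/ and viewed, and the job is handed in when it is done.

```bash
ls; mkdir -p pics
python3 - <<'E'
from cell import manip
import cv2,numpy as np
s=manip.read_state();print({k:np.round(v,3).tolist() for k,v in s.items()})
for n in("scene","top"):
    cv2.imwrite(f"pics/{n}0.png",manip.capture(n)[:,:,::-1])
    c=manip.get_calibration(n);print(n,c)
print(manip.get_calibration("wrist"),manip.tips_ahead)
E
```

```text
pics
{'clock': 0.0, 'q': [-1.275, 0.379, 1.735, -0.0, 1.028, -0.033], 'qvel': [-0.0, -0.001, 0.0, -0.0, -0.0, -0.002], 'effort': [-0.0, -76.373, -43.436, 0.065, 0.042, -0.0], 'tool_pos': [225.898, -662.149, 227.303], 'tcp_rot': [-0.001, 0.987, 0.164, -0.0], 'ft_force': [-0.142, 0.723, -0.937], 'moment': [0.008, -0.036, 0.057], 'width': 1.002}
scene {'mtx': array([[615.95778283,   0.        , 319.4848084 ],
       [  0.        , 615.95778283, 246.75269914],
       [  0.        ,   0.        ,   1.        ]]), 'R': array([[ 0.49544226,  0.86858836, -0.00955075],
       [ 0.73082991, -0.42275728, -0.53587677],
       [-0.46949398,  0.25851603, -0.84424218]]), 't': array([-296.58891054, -382.02358351, 1897.07097052])}
top {'mtx': array([[444.16502765,   0.        , 319.03963242],
       [  0.        , 444.16502765, 238.69367542],
       [  0.        ,   0.        ,   1.        ]]), 'R': array([[-0.01048073, -0.99960558,  0.02605438],
       [-0.99867725,  0.00915222, -0.05059632],
       [ 0.05033791, -0.0265502 , -0.99837928]]), 't': array([   2.75113425,  576.65791877, 1052.77659352])}
{'mtx': array([[362.89317506,   0.        , 316.72807502],
       [  0.        , 362.89317506, 243.39203758],
       [  0.        ,   0.        ,   1.        ]]), 'T_tool_cam': array([[-6.22902305e-05, -9.68720100e-01, -2.48155926e-01,
         7.04930014e+01],
       [ 9.99999794e-01, -2.18986463e-04,  6.03839580e-04,
         9.43094314e-01],
       [-6.39294327e-04, -2.48155837e-01,  9.68719914e-01,
        -1.56109280e+02],
       [ 0.00000000e+00,  0.00000000e+00,  0.00000000e+00,
         1.00000000e+00]])} 14.0
```

View pics/scene0.png

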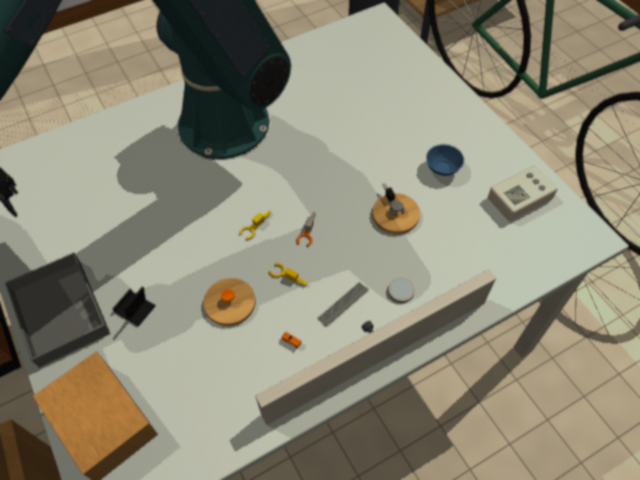

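View pics/top0.png

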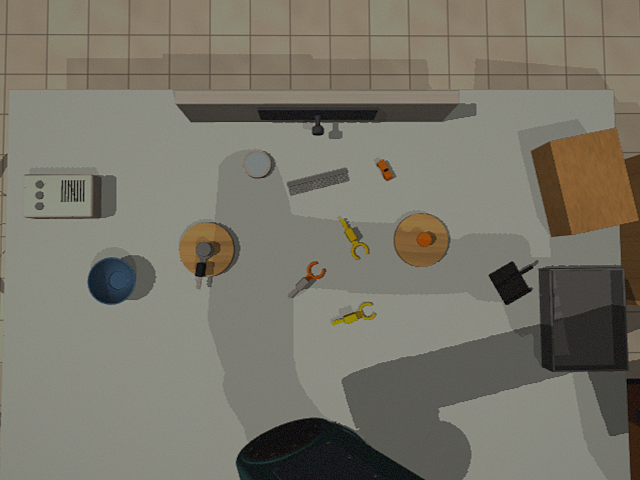

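The candidates are the orange-ring silver key at top (305,280), yellow keys at (352,240) and (353,315), and the spare key with a black block at (203,258). By the description I choose the one at (305,280).

```bash
cat > h.py <<'E'
import numpy as np,cv2
from cell import manip
from scipy.spatial.transform import Rotation as Ro
def cam(n):
    c=manip.get_calibration(n)
    if n!="wrist": return c["mtx"],c["R"],c["t"]
    s=manip.read_state();q=s["tcp_rot"]
    T=np.eye(4);T[:3,:3]=Ro.from_quat([q[1],q[2],q[3],q[0]]).as_matrix();T[:3,3]=s["tool_pos"]
    W=np.linalg.inv(T@c["T_tool_cam"]);return c["mtx"],W[:3,:3],W[:3,3]
def plane(C,uv,z):
    K,R,t=C;d=R.T@np.linalg.inv(K)@np.array([uv[0],uv[1],1.]);o=-R.T@t
    return o+d*(z-o[2])/d[2]
def proj(C,X):
    K,R,t=C;p=K@(R@np.asarray(X,float)+t);return p[:2]/p[2]
def blobs(im,lo,hi,amin=15):
    h=cv2.cvtColor(im,cv2.COLOR_RGB2HSV);m=cv2.inRange(h,np.array(lo),np.array(hi))
    n,l,st,ce=cv2.connectedComponentsWithStats(m)
    return m,[(ce[i].round(1).tolist(),st[i].tolist()) for i in range(1,n) if st[i,4]>=amin]
E
python3 - <<'E'
from h import *
a=cv2.imread("pics/top0.png");b=cv2.imread("pics/scene0.png")
c1=cv2.resize(a[250:310,270:350],None,fx=6,fy=6,interpolation=cv2.INTER_CUBIC)
c2=cv2.resize(a[205:275,385:465],None,fx=5,fy=5,interpolation=cv2.INTER_CUBIC)
cv2.imwrite("pics/c1.png",c1);
for n,i in(("top",a),("scene",b)):
    m,bl=blobs(i[:,:,::-1].copy(),(3,190,120),(13,255,255));print(n)
    C=cam(n)
    for ce,st in bl: print(ce,st,plane(C,ce,4).round(1),plane(C,ce,46).round(1))
    m,bl=blobs(i[:,:,::-1].copy(),(8,80,80),(20,255,255),500)
    for ce,st in bl: print("wood",ce,st,plane(C,ce,18).round(1))
E
```

```text
top
[387.8, 174.7] [384, 171, 8, 8, 32] [ 732.9 -173.7    4. ] [ 724.7 -165.9   46. ]
[423.6, 241.9] [418, 239, 13, 7, 71] [ 567.  -258.4    4. ] [ 565.3 -247.3   46. ]
[313.7, 271.5] [306, 262, 18, 17, 74] [497.9  10.5   4. ] [498.9  11.1  46. ]
wood [590.4, 180.6] [537, 128, 102, 107, 7148] [ 712.9 -669.5   18. ]
wood [420.4, 239.8] [394, 213, 54, 54, 2249] [ 571.6 -247.1   18. ]
wood [206.3, 247.2] [179, 222, 55, 55, 1817] [558.7 265.5  18. ]
scene
[304.8, 236.6] [297, 232, 15, 13, 46] [495.7  13.1   4. ] [520.5   0.8  46. ]
[226.7, 292.6] [222, 290, 10, 6, 39] [ 545.6 -242.8    4. ] [ 568.9 -247.4   46. ]
[285.9, 338.5] [283, 336, 8, 7, 19] [ 733.3 -171.3    4. ] [ 751. -178.   46.]
wood [396.1, 214.3] [372, 193, 48, 41, 1307] [565.2 260.4  18. ]
wood [229.0, 301.4] [203, 278, 53, 48, 1954] [ 578.9 -249.9   18. ]
wood [90.3, 411.7] [32, 352, 123, 123, 7591] [ 676.3 -643.    18. ]
```

View pics/c1.png

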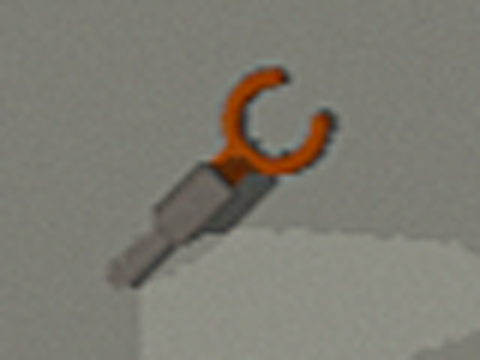

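Run:
```python
from h import *
C=cam("top")
r=plane(C,(316.7,270),4);e=plane(C,(290.3,295.8),15);print(r,e)
d=(r-e)[:2];print(np.linalg.norm(d),np.degrees(np.arctan2(d[1],d[0])));g=r[:2]-46*d/np.linalg.norm(d);print("grip",g)
for y in((352,245),(365,307),(356,310)):print(plane(C,y,10))
```

```text
[501.45364502   3.25799315   4.        ] [441.03998117  67.01809923  15.        ]
87.83599437564038 -46.54372874138064
grip [469.81480998  36.64937103]
[560.90073047 -82.54039078  10.        ]
[ 411.66443395 -111.70196624   10.        ]
[404.79955418 -89.93476288  10.        ]
```

```bash
python3 -m handwheel '[[[0,0,7,0.02,0.036,0,-1],[0,0,7,0.02,0.036,0,-1],[0,0,7,0.02,0.036,0,-1],[0,0,7,0.02,0.036,0,-1],[0,0,7,0.02,0.036,0,-1],[0,0,7,0.02,0.036,0,-1],[0,0,7,0.02,0.036,0,-1],[0,0,7,0.02,0.036,0,-1],[0,0,7,0.02,0.036,0,-1],[0,0,7,0.02,0.036,0,-1]]]'
```

```text
clock: 0.93
tool_pos: [426.4, -300.6, 227.9]
tcp_rot: [-0.0, 0.712, 0.702, 0.0]
ft_force: [0.9, -0.7, -0.0]
width: 0.997
```

```bash
python3 -m handwheel '[[[0,0,7,0.005,0.036,-0.005,-1],[0,0,7,0.005,0.036,-0.005,-1],[0,0,7,0.005,0.036,-0.005,-1],[0,0,7,0.005,0.036,-0.005,-1],[0,0,7,0.005,0.036,-0.005,-1],[0,0,7,0.005,0.036,-0.005,-1],[0,0,2.5,0.005,0.036,-0.005,-1],[0,0,0,0.005,0.036,-0.005,-1],[0,0,0,0.004,0.036,-0.005,-1],[0,0,0,0,0.014,-0.003,-1]]]'
```

```text
clock: 1.77
tool_pos: [470.0, 38.7, 179.5]
tcp_rot: [-0.0, 0.395, 0.919, 0.0]
ft_force: [-0.5, 0.4, -0.4]
width: 0.997
```

```bash
python3 -m handwheel '[[[0,0,0,0,0,0,-1],[0,0,0,0,0,0,-1]]]'
python3 - <<'E'
from h import *
s=manip.read_state();C=cam("wrist");np.savez("w1.npz",K=C[0],R=C[1],t=C[2])
cv2.imwrite("pics/w1.png",manip.capture("wrist")[:,:,::-1]);print(s["tool_pos"],s["tcp_rot"])
for p in((501.5,3.3,4),(469.8,36.6,30)):print(proj(C,p))
E
```

```text
clock: 1.93
tool_pos: [469.7, 35.9, 179.7]
tcp_rot: [-0.0, 0.395, 0.919, -0.0]
ft_force: [-0.5, 0.1, 0.6]
width: 1.003
[469.74569219  35.9495359  179.6834803 ] [-3.20160688e-04  3.95152052e-01  9.18615650e-01 -2.03221045e-04]
[317.17322171 272.37139577]
[317.07734962 231.66289727]
```

View pics/w1.png

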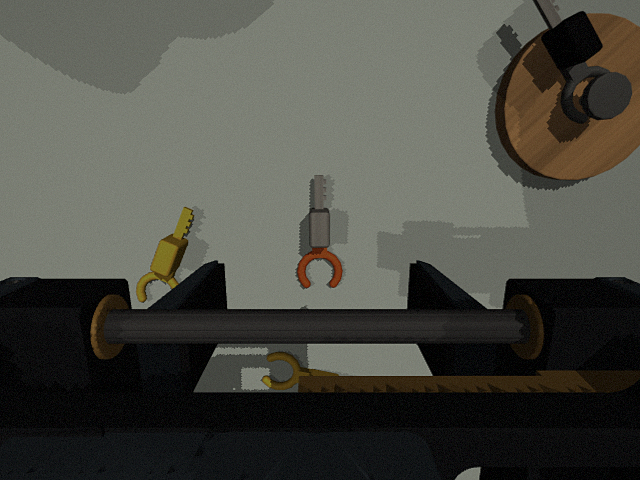

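The wrist view shows the key square between the jaws: ring centre about (320,270), block at (319,227), blade tip at (319,178). The spare key is top right. Refining now.

Run:
```python
from h import *
z=np.load("w1.npz");C=(z["K"],z["R"],z["t"])
im=cv2.imread("pics/w1.png")[:,:,::-1].copy()
m,b=blobs(im,(2,150,90),(13,255,255),60);print(b)
mm=np.zeros_like(m);mm[240:300,285:360]=m[240:300,285:360]
c=max(cv2.findContours(mm,0,1)[0],key=len);print(cv2.minEnclosingCircle(c),cv2.boundingRect(c))
(u,v),r=cv2.minEnclosingCircle(c)
ring=plane(C,(u,v),4);print("ring",ring)
cv2.imwrite("pics/w1c.png",cv2.resize(im[165:300,270:370,::-1],None,fx=4.4,fy=4.4,interpolation=cv2.INTER_CUBIC))
```

```text
[([320.0, 267.1], [298, 248, 44, 39, 602])]
((319.50335693359375, 269.6072082519531), 22.56285285949707) (298, 248, 44, 39)
ring [501.19898414   6.87617023   4.        ]
```

View pics/w1c.png

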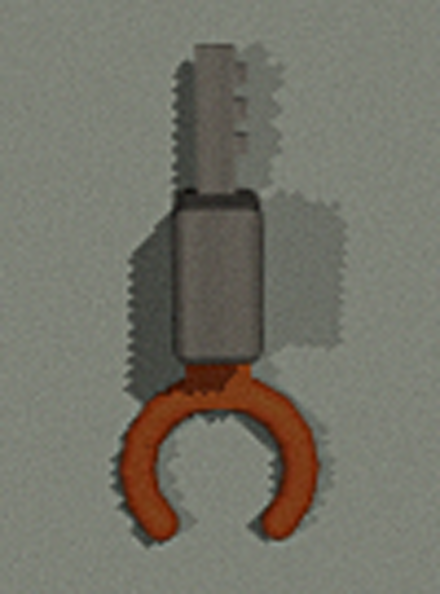

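Run:
```python
from h import *
z=np.load("w1.npz");C=(z["K"],z["R"],z["t"])
b=plane(C,(319.8,229.5),30);r=plane(C,(319.7,270.3),4);d=(r-b)[:2];L=np.hypot(*d)
print(b,r,L,np.degrees(np.arctan2(d[1],d[0])),r[:2]-46*d/L)
q=manip.read_state()["tcp_rot"];print(np.degrees(Ro.from_quat([q[1],q[2],q[3],q[0]]).as_matrix()[:2,0]@[1,0]), 2*np.degrees(np.arctan2(q[2],q[1])))
```

```text
[470.19041231  39.59864312  30.        ] [501.81972454   6.49795969   4.        ] 45.78284215100364 -46.30216052606223 [470.04038769  39.75564677]
-39.35040806679794 133.37687404897696
```

Length 45.8 mm against 46 given, and yaw agrees. Descend to TCP z = 18.

```bash
python3 -m handwheel '[[[0,0,0,0,0.0037,-0.035,-1],[0,0,0,0,0,-0.035,-1],[0,0,0,0,0,-0.035,-1],[0,0,0,0,0,-0.03,-1],[0,0,0,0,0,-0.02,-1],[0,0,0,0,0,-0.007,-1],[0,0,0,0,0,0,-1],[0,0,0,0,0,0,-1]]]'
```

```text
clock: 2.65
tool_pos: [470.5, 38.6, 18.6]
tcp_rot: [0.0, 0.396, 0.918, 0.0]
ft_force: [-0.2, -0.5, 0.6]
width: 0.998
```

```bash
python3 -m handwheel '[[[0,0,0,0,0,0,1],[0,0,0,0,0,0,1],[0,0,0,0,0,0,1],[0,0,0,0,0,0,1],[0,0,0,0,0,0,1],[0,0,0,0,0,0,1],[0,0,0,0,0,0,1],[0,0,0,0,0,0,1]]]'
```

```text
clock: 3.32
tool_pos: [470.0, 39.2, 17.9]
tcp_rot: [-0.0, 0.396, 0.918, -0.0]
ft_force: [0.0, 0.3, -0.9]
width: 0.445
```

```bash
python3 -m handwheel '[[[0,0,0,0,0,0,1],[0,0,0,0,0,0,1],[0,0,0,0,0,0,1],[0,0,0,0,0,0,1],[0,0,0,0,0,0,1],[0,0,0,0,0,0,1],[0,0,0,0,0,0,1],[0,0,0,0,0,0,1]]]'
```

```text
clock: 3.98
tool_pos: [470.1, 39.2, 17.9]
tcp_rot: [-0.0, 0.396, 0.918, -0.0]
ft_force: [-0.0, -0.1, -0.9]
width: 0.197
```

Opening 0.197 × 91 = 18 mm, which is the block's width. Lift.

```bash
python3 -m handwheel '[[[0,0,0,0,0,0,1],[0,0,0,0,0,0,1],[0,0,0,0,0,0.01,1],[0,0,0,0,0,0.02,1],[0,0,0,0,0,0.03,1],[0,0,0,0,0,0.03,1],[0,0,0,0,0,0,1],[0,0,0,0,0,0,1],[0,0,0,0,0,0,1]]]'
python3 - <<'E'
from h import *
C=cam("wrist");np.savez("w2.npz",K=C[0],R=C[1],t=C[2])
cv2.imwrite("pics/w2.png",manip.capture("wrist")[:,:,::-1])
E
```

```text
clock: 4.73
tool_pos: [469.8, 39.2, 108.0]
tcp_rot: [0.0, 0.396, 0.918, 0.0]
ft_force: [0.2, -0.6, -0.6]
width: 0.197
```

View pics/w2.png

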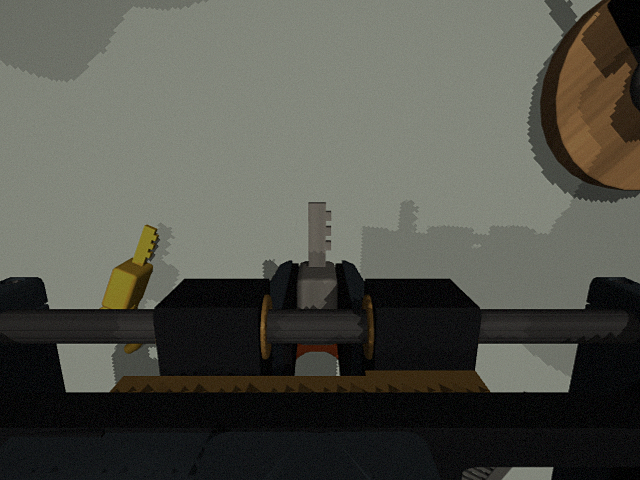

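The key is held (blade and block between the pads), and the gripper hides the ring. I'll go past the peg at height to see it with the wrist camera.

```bash
python3 -m handwheel '[[[0,0,0,0.016,-0.036,0.005,1],[0,0,0,0.016,-0.036,0.005,1],[0,0,0,0.016,-0.036,0.005,1],[0,0,0,0.016,-0.036,0.005,1],[0,0,0,0.016,-0.036,0.005,1],[0,0,0,0.016,-0.036,0.005,1],[0,0,0,0.016,-0.036,0.005,1],[0,0,0,0.016,-0.036,0.005,1],[0,0,0,0.016,-0.036,0.005,1],[0,0,0,0.016,-0.036,0.005,1]]]'; python3 -m handwheel '[[[0,0,0,0,0,0,1],[0,0,0,0,0,0,1],[0,0,0,0,0,0,1]]]'
python3 - <<'E'
from h import *
C=cam("wrist");np.savez("w3.npz",K=C[0],R=C[1],t=C[2])
cv2.imwrite("pics/w3.png",manip.capture("wrist")[:,:,::-1])
E
```

```text
clock: 5.62
tool_pos: [629.7, -322.4, 156.2]
tcp_rot: [-0.001, 0.396, 0.918, 0.0]
ft_force: [-0.8, 0.9, -0.2]
width: 0.189
clock: 5.87
tool_pos: [629.0, -320.2, 156.1]
tcp_rot: [-0.001, 0.396, 0.918, 0.0]
ft_force: [-0.5, 0.3, -0.8]
width: 0.197
```

View pics/w3.png

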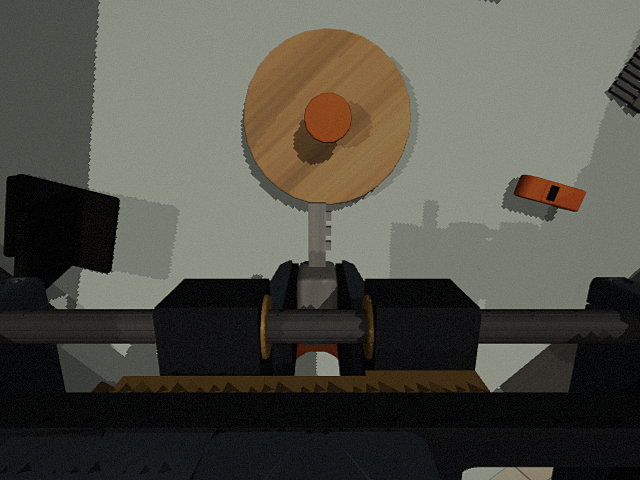

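Run:
```python
from h import *
z=np.load("w3.npz");C=(z["K"],z["R"],z["t"])
im=cv2.imread("pics/w3.png")[:,:,::-1].copy()
m=blobs(im,(2,170,120),(11,255,255))[0];m[:80]=0;m[160:]=0;m[:,:290]=0;m[:,370:]=0
c=max(cv2.findContours(m,0,1)[0],key=cv2.contourArea);e=cv2.fitEllipse(c);print("head",e,plane(C,e[0],46))
m=blobs(im,(5,60,60),(22,255,255))[0];m[215:]=0;m[:,:235]=0;m[:,420:]=0
m=cv2.morphologyEx(m,cv2.MORPH_CLOSE,np.ones((15,15)))
c=max(cv2.findContours(m,0,1)[0],key=cv2.contourArea);e2=cv2.fitEllipse(cv2.convexHull(c));print("base",e2,plane(C,e2[0],18))
h=plane(C,e[0],46)
# tool-frame axis
s=manip.read_state();q=s["tcp_rot"];R=Ro.from_quat([q[1],q[2],q[3],q[0]]).as_matrix()
kx=-R[:2,0];ky=np.array([-kx[1],kx[0]])
# key pose in tool from before: grip centre (470.0,39.7) with TCP (470.05,39.2); held across y -> lateral 0
for T in (h[:2],plane(C,e2[0],18)[:2]):
    print("TCP final",T-46.5*kx,"pre",T-(46.5+55)*kx)
print(kx)
```

```text
head ((327.0733947753906, 119.63861083984375), (41.244468688964844, 45.50318145751953), 113.92269897460938) [ 573.04943972 -250.08727319   46.        ]
base ((326.6053466796875, 115.92635345458984), (166.81869506835938, 175.8187255859375), 4.0215935707092285) [ 569.92514842 -246.24683197   18.        ]
TCP final [ 541.12609366 -216.27698881] pre [ 503.36729725 -176.28632987]
TCP final [ 538.00180236 -212.43654759] pre [ 500.24300595 -172.44588865]
[ 0.68652357 -0.72710289]
```

Run:
```python
from h import *
z=np.load("w3.npz");C=(z["K"],z["R"],z["t"])
im=cv2.imread("pics/w3.png")[:,:,::-1].copy()
def fit(m,h):
    c=max(cv2.findContours(m,0,cv2.CHAIN_APPROX_NONE)[0],key=cv2.contourArea)
    hull=np.array([plane(C,p[0],h)[:2] for p in c],np.float32)
    print(cv2.minEnclosingCircle(hull),cv2.fitEllipse(cv2.convexHull(hull.reshape(-1,1,2))))
m=blobs(im,(0,175,90),(11,255,255))[0];k=np.zeros_like(m);k[85:155,295:365]=m[85:155,295:365]
cv2.imwrite("pics/hm.png",cv2.resize(np.hstack([im[70:170,270:390,::-1],cv2.merge([k]*3)[70:170,270:390]]),None,fx=3,fy=3))
fit(k,46)
m=blobs(im,(5,60,60),(22,255,255))[0];m[230:]=0;m[:,:230]=0;m[:,430:]=0
fit(cv2.morphologyEx(m,cv2.MORPH_OPEN,np.ones((3,3))),18)
```

```text
((572.394287109375, -248.82676696777344), 16.53679656982422) ((572.3408813476562, -248.76675415039062), (32.006587982177734, 32.820438385009766), 123.09378814697266)
((572.3733520507812, -248.94076538085938), 64.39558410644531) ((572.4473876953125, -248.89649963378906), (128.27145385742188, 128.35903930664062), 15.656610488891602)
```

View pics/hm.png

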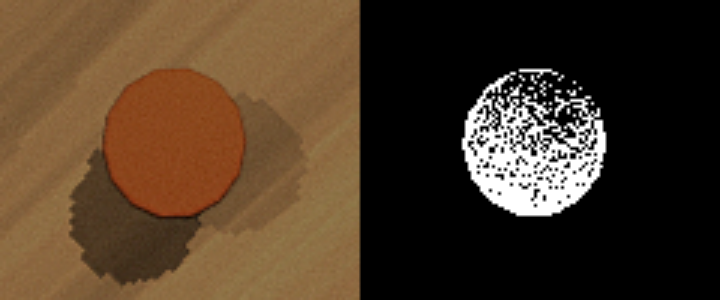

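Base and head fits agree on the peg at (572.4, −248.9), with diameters of about 129 and 33 mm as they should be. Docked TCP is ≈ (541.0, −215.6), and the pre-dock point 55 mm back is (503.2, −175.6).

```bash
python3 -m handwheel '[[[0,0,0,-0.021,0.0241,0,1],[0,0,0,-0.021,0.0241,0,1],[0,0,0,-0.021,0.0241,0,1],[0,0,0,-0.021,0.0241,0,1],[0,0,0,-0.021,0.0241,0,1],[0,0,0,-0.021,0.0241,0,1],[0,0,0,0,0,-0.03,1],[0,0,0,0,0,-0.03,1],[0,0,0,0,0,0,1],[0,0,0,0,0,0,1]]]'
python3 - <<'E'
from h import *
cv2.imwrite("pics/t4.png",cv2.resize(manip.capture("top")[190:290,330:470,::-1],None,fx=5,fy=5,interpolation=cv2.INTER_CUBIC))
cv2.imwrite("pics/s4.png",cv2.resize(manip.capture("scene")[220:340,170:310,::-1],None,fx=5,fy=5,interpolation=cv2.INTER_CUBIC))
E
```

```text
clock: 6.75
tool_pos: [502.7, -175.1, 97.1]
tcp_rot: [-0.002, 0.396, 0.918, -0.0]
ft_force: [0.4, 0.3, 0.4]
width: 0.197
```

View pics/t4.png

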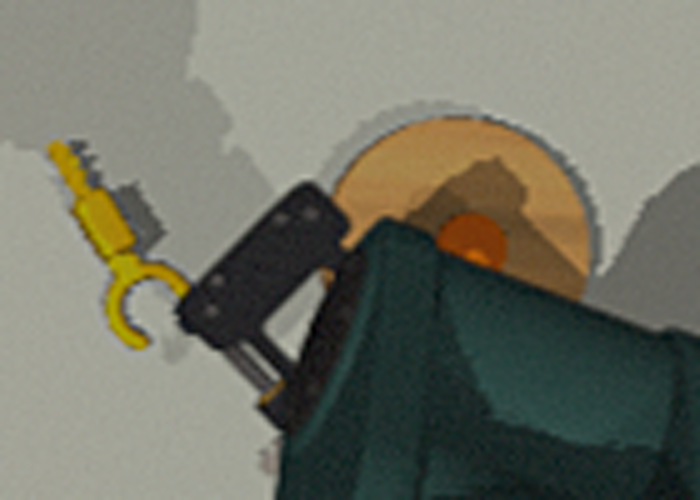

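View pics/s4.png

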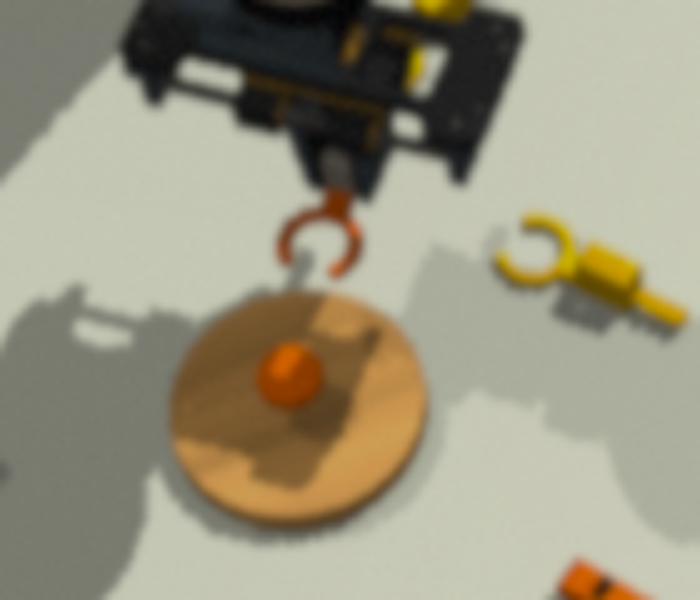

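The scene crop shows the ring at (320,245), its gap facing the orange head at (290,375). Now I descend beside the peg and start the slide.

```bash
python3 -m handwheel '[[[0,0,0,0,0,-0.03,1],[0,0,0,0,0,-0.02,1],[0,0,0,0,0,-0.006,1],[0,0,0,0,0,0,1],[0,0,0,0.005,-0.0053,0,1],[0,0,0,0.005,-0.0053,0,1],[0,0,0,0.005,-0.0053,0,1],[0,0,0,0.005,-0.0053,0,1],[0,0,0,0,0,0,1],[0,0,0,0,0,0,1]]]'
python3 - <<'E'
from h import *
C=cam("scene");im=manip.capture("scene")
cv2.imwrite("pics/s5.png",cv2.resize(im[240:340,170:290,::-1],None,fx=6,fy=6,interpolation=cv2.INTER_CUBIC))
s=manip.read_state();p=s["tool_pos"];print(p)
k=np.array([.6865,-.7271]);r=p[:2]+45.8*k
print("ring pred px crop",(proj(C,[*r,p[2]-14])-[170,240])*6,"head",(proj(C,[572.4,-248.9,46])-[170,240])*6)
E
```

```text
clock: 7.68
tool_pos: [524.5, -197.9, 42.2]
tcp_rot: [0.0, 0.396, 0.918, 0.0]
ft_force: [0.1, -0.1, -0.9]
width: 0.198
[ 524.02907328 -197.53092168   42.03598045]
ring pred px crop [368.22443638 293.95317452] head [340.47304643 323.73326661]
```

View pics/s5.png

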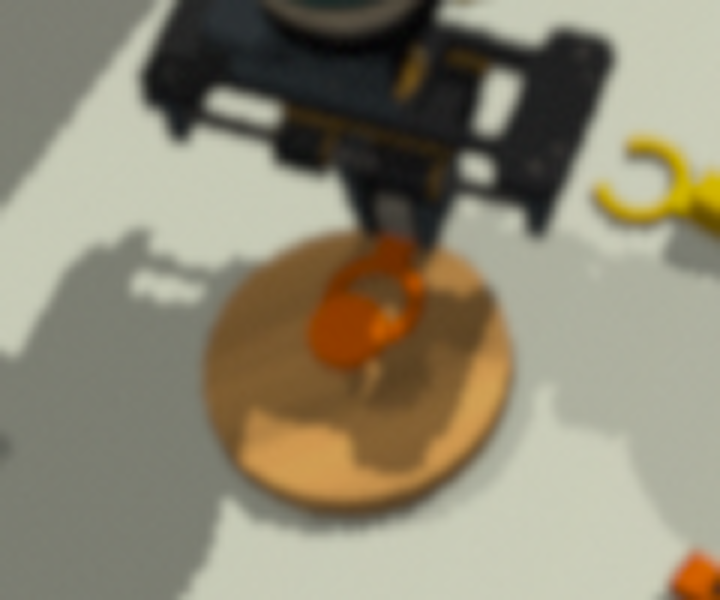

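The ring at (373,295) is beginning to pass under the head at (347,331), matching the prediction within about 1 px of the camera image, and there is no contact force. Finish the slide.

```bash
python3 -m handwheel '[[[0,0,0,0.0034,-0.0036,0,1],[0,0,0,0.0034,-0.0036,0,1],[0,0,0,0.0034,-0.0036,0,1],[0,0,0,0.0034,-0.0036,0,1],[0,0,0,0.0034,-0.0036,0,1],[0,0,0,0,0,0,1],[0,0,0,0,0,0,1],[0,0,0,0,0,0,1]]]'
python3 - <<'E'
from h import *
C=cam("scene");im=manip.capture("scene")
cv2.imwrite("pics/s6.png",cv2.resize(im[240:340,170:290,::-1],None,fx=6,fy=6,interpolation=cv2.INTER_CUBIC))
s=manip.read_state();p=s["tool_pos"];print(p,s["ft_force"])
k=np.array([.6865,-.7271]);r=p[:2]+45.8*k;print(r-[572.4,-248.9])
print("ring pred px crop",(proj(C,[*r,p[2]-14])-[170,240])*6,"head",(proj(C,[572.4,-248.9,46])-[170,240])*6)
E
```

```text
clock: 8.4
tool_pos: [540.8, -215.3, 41.8]
tcp_rot: [-0.0, 0.396, 0.918, 0.0]
ft_force: [-0.5, -0.6, -0.7]
width: 0.196
[ 540.81438577 -215.26268102   41.82516071] [-0.08557594 -0.29601032 -0.74305013]
[-0.14391423  0.33613898]
ring pred px crop [347.01633419 343.65426935] head [340.47304643 323.73326661]
```

View pics/s6.png

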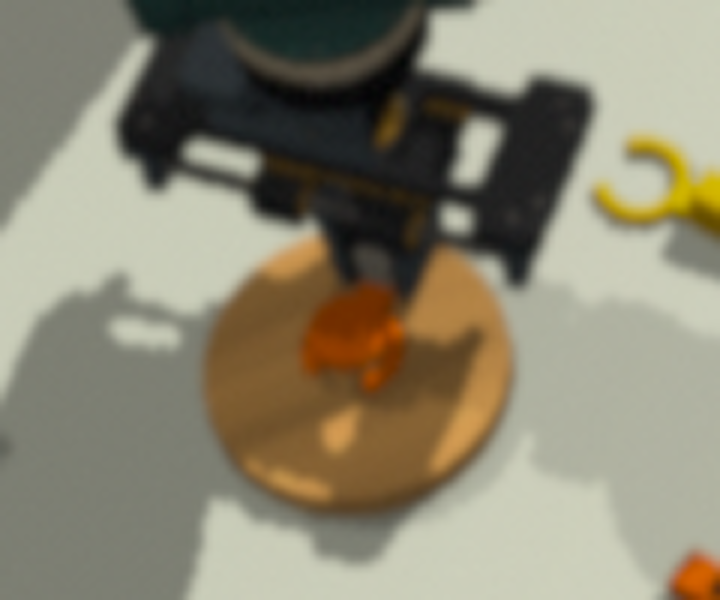

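Both lips show on either side below the head (about (310,360) and (375,375)), so the rod is inside. Lower by about 6 mm, gently.

```bash
python3 -m handwheel '[[[0,0,0,0,0,-0.002,1],[0,0,0,0,0,-0.002,1],[0,0,0,0,0,-0.001,1],[0,0,0,0,0,-0.0007,1],[0,0,0,0,0,0,1],[0,0,0,0,0,0,1],[0,0,0,0,0,0,1]]]'
```

```text
clock: 9.03
tool_pos: [541.1, -215.4, 36.3]
tcp_rot: [0.0, 0.396, 0.918, 0.0]
ft_force: [-0.2, 0.2, -0.3]
width: 0.199
```

```bash
python3 -m handwheel '[[[0,0,0,0,0,-0.0005,1],[0,0,0,0,0,0,1],[0,0,0,0,0,0,0],[0,0,0,0,0,0,0],[0,0,0,0,0,0,0],[0,0,0,0,0,0,0],[0,0,0,0,0,0,0],[0,0,0,0,0,0,0],[0,0,0,0,0,0,0],[0,0,0,0,0,0,0]]]'
```

```text
clock: 9.87
tool_pos: [541.0, -215.4, 35.7]
tcp_rot: [0.0, 0.396, 0.918, -0.0]
ft_force: [-0.5, -0.3, -0.1]
width: 0.5
```

```bash
python3 -m handwheel '[[[0,0,0,0,0,0.01,0],[0,0,0,0,0,0.02,0],[0,0,0,0,0,0.03,0],[0,0,0,0,0,0.03,0],[0,0,0,0,0,0.03,-1],[0,0,0,0.02,-0.022,0.01,-1],[0,0,0,0.02,-0.022,0.01,-1],[0,0,0,0.02,-0.022,0,-1],[0,0,0,0,0,0,-1],[0,0,0,0,0,0,-1]]]'
python3 - <<'E'
from h import *
C=cam("wrist");np.savez("w7.npz",K=C[0],R=C[1],t=C[2])
cv2.imwrite("pics/w7.png",manip.capture("wrist")[:,:,::-1])
cv2.imwrite("pics/s7.png",cv2.resize(manip.capture("scene")[240:340,170:290,::-1],None,fx=6,fy=6,interpolation=cv2.INTER_CUBIC))
E
```

```text
clock: 10.7
tool_pos: [601.5, -282.2, 176.4]
tcp_rot: [0.0, 0.396, 0.918, -0.0]
ft_force: [0.5, 0.4, -0.6]
width: 0.907
```

View pics/w7.png

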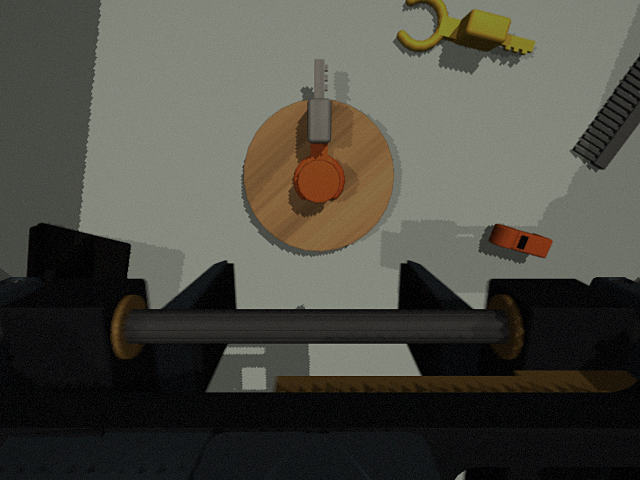

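View pics/s7.png

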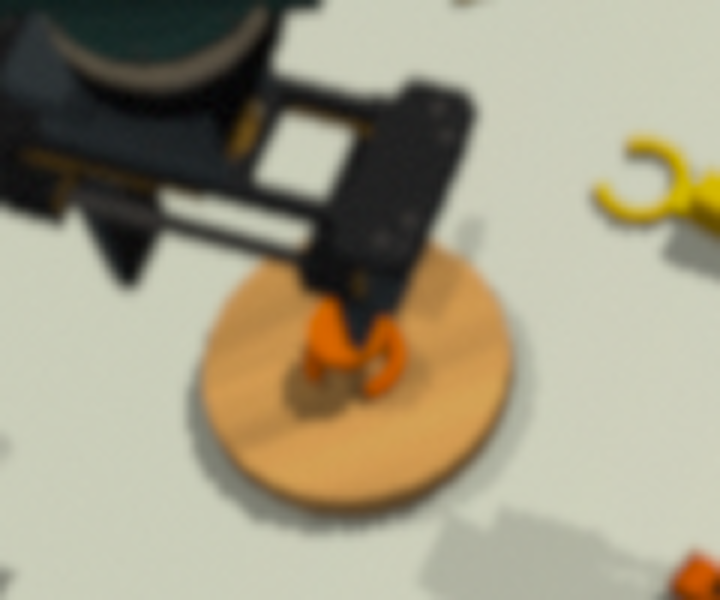

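The wrist view shows the key on the peg: head at (319,178), block at (319,119), blade up to (319,60). I'll check the numbers.

Run:
```python
from h import *
z=np.load("w7.npz");C=(z["K"],z["R"],z["t"])
im=cv2.imread("pics/w7.png")
cv2.imwrite("pics/w7c.png",cv2.resize(im[50:220,260:380],None,fx=3.5,fy=3.5,interpolation=cv2.INTER_CUBIC))
h=plane(C,(319,179),46)
g=cv2.cvtColor(im,cv2.COLOR_BGR2HSV);m=cv2.inRange(g,np.array((0,0,90)),np.array((180,45,255)));m[:98]=0;m[145:]=0;m[:,:300]=0;m[:,:305]=0;m[:,335:]=0
n,l,st,ce=cv2.connectedComponentsWithStats(m);i=1+st[1:,4].argmax();print(st[i],ce[i])
```

```text
[310  98  25  42 768] [319.26171875 118.26692708]
```

View pics/w7c.png

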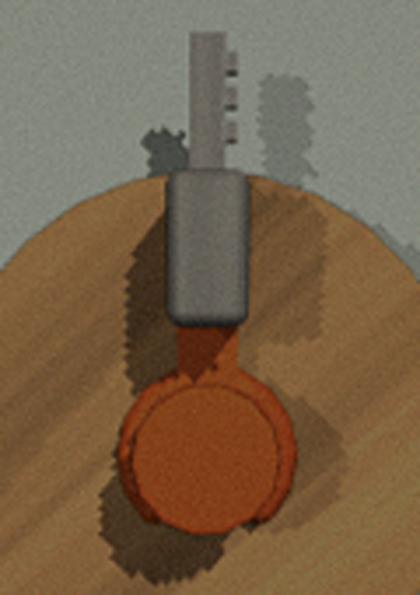

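Run:
```python
from h import *
z=np.load("w7.npz");C=(z["K"],z["R"],z["t"])
h=plane(C,(318.9,180.3),46)
for zt in(46,48,52):
    b=plane(C,(319.1,120.6),zt);print(zt,b,np.linalg.norm((h-b)[:2]))
f=plane(C,(319.1,50+170/3.5),48);g=plane(C,(319.1,50+325/3.5),48);print("block length",np.linalg.norm(f-g)); print(h,np.degrees(np.arctan2(*(h-b)[1::-1])))
im=manip.capture("scene");cv2.imwrite("pics/s8.png",im[:,:,::-1])
```

```text
46 [ 541.42151034 -215.37000066   46.        ] 44.242996393553206
48 [ 541.51291454 -215.48637117   48.        ] 44.09559295552617
52 [ 541.69572295 -215.71911219   52.        ] 43.80079765801714
block length 31.328459192806864
[ 571.69697053 -247.6320409    46.        ] -46.76852023226656
```

View pics/s8.png

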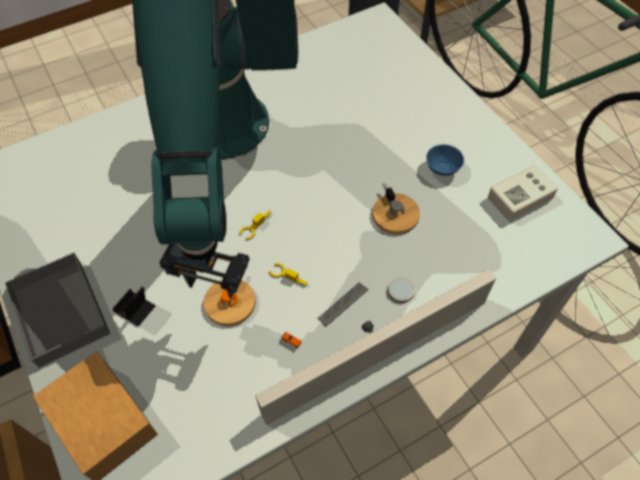

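Run:
```python
from cell import manip
print(manip.hand_in())
```

```text
the job is handed in; nothing more can be done
None
```

I parked the orange-ringed bicycle key on the orange-headed peg and handed the job in at about 11 s of the 40 s allowed. No verdict was reported.

I gripped the key by its block (opening 18 mm, as it should be) and lifted it 90 mm. I then slid the ring gap-first under the head with no contact force, lowered it onto the base, opened the jaws and backed away clear of it.

**Last checks:**
- **Ring on the rod:** the block centre is about 44 mm from the rod axis, against a nominal 46. The ring centre is therefore about 2 mm from the axis, with the rod on the closed side.
- **Lying flat:** the block's top edge measured 31.3 mm at seated height, against 32 given, so the key appears flat. I did not measure its tilt separately.
- **Other things:** in the last scene picture the spare key, comb, compact, whistle, phone stand, bowl and yellow keys look unmoved. I checked this by eye only.

**Disagreements:** my by-eye ring position in the top camera was about 3 mm off the wrist camera's in y. The peg centre from the last wrist picture was about 1.5 mm off my earlier fit. Both are within tolerance.

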